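# Put the bread-bag tag coder back into service after cleaning

### The job

The tag coder has just been cleaned. Draw the cleaning wand out from under its raised print head without jamming it against the head and lay it flat in the metal tray, and press the ink cartridge's cap fully home on top of the coder; only when both are done, lower the small lever on the coder's side all the way so the head is parked on its platen. Set the wand down rather than dropping it, and leave the basket, the tag pile, the jar and the bowl where they are.

Things in the scene. Friction and masses are not known exactly. Their poses are not given: they have to be found in the camera images.
- coder: tag coder, fixed to the bench: grey base 260 long (x) x 220 wide (y -90 to +130) x 45 mm high, flat and clear in front of the head; white column at the back (x 80 to 130) with an arm overhanging forward (x 0 to 130, y -45 to 45, z 110 to 145 mm). Origin: bench level, at x = y = 0 of these numbers; its front (-x) faces the robot, z up
- head_lever (a joint): angle of the lever on the coder's right (-y) side: 0 fully raised (lever pointing forward and 1.0 rad, 57 deg, above level), 1.0 fully lowered (lever level, pointing to the coder's -x), at a hard stop; it starts near raised (0 to 0.15). It moves the print head down 22 mm over its travel and stays where it is left; about 2 N down at its tip moves it
- lever_pivot (a point): the lever's pivot, in the coder's frame at (30, -70, 105) mm; the pivot axis is the coder's y
- lever_tip (a point): centre of the black knob at the lever's end, a bar 24 mm long (along the coder's y) and 16 mm in diameter, 75 mm from the pivot. The lever is a 10 mm rod
- ink_cap (a joint): how far the ink cartridge's cap is pressed, m: 0 fully proud, 0.012 fully home at a hard stop (starts 0 to 0.005). It holds by a stiff friction detent: about 6 N downward moves it, and it stays where it is left
- ink_cap_top (a point): centre of the flat top of the cap, a black cylinder 34 mm in diameter, 22 mm tall, standing upright on the coder's arm in the coder's frame at (60, 0) mm; its top is 182.5 mm above the bench fully proud and 170.5 mm fully home
- wand: the cleaning wand, loose, 30 g: a pale wooden bar 130 x 18 wide x 14 mm high with a grey felt pad 30 x 24 x 14 mm at one end, 160 mm long in all. Origin at the centre of its underside; x runs along it towards the pad, z up. Starts flat on the coder's base, pad end 30 to 48 mm under the head, handle out to the front, up to 0.12 rad askew
- wand_pad_end (a point): centre of the wand's end face at the pad, 80 mm from its middle, 7 mm above its underside
- wand_handle_end (a point): centre of the wand's end face at the handle, 80 mm from its middle, 7 mm above its underside
- tray: open aluminium tray, fixed to the bench, 220 (x) x 120 (y) x 22 mm high outside, walls 4 mm, floor about 4 mm; stands to the left or to the right of the coder. Origin at the centre of its underside, z up
- basket: bystander: wicker proofing basket, 170 mm across the rim, 75 mm high, on the side of the coder where the tray is not; origin at the centre of its underside
- tag_pile: bystander: little pile of card tags 60 x 34 x 15 mm, on the left (+y) edge of the coder's base; origin at the centre of its underside
- jar: bystander: amber jar, 72 mm in diameter, 100 mm high; origin at the centre of its underside
- bowl: bystander: steel bowl, 110 mm across, 50 mm high; origin at the centre of its underside
- print_head: aluminium print head under the coder's arm, 60 x 70 x 30 mm high (coder x 0 to 60, y -35 to 35); origin at the centre of its underside, which is 24 mm above the base's top with the lever fully raised (20 mm or more at the start) and 2 mm above it fully lowered; the lever drives it
There are look-alikes about, which are no part of the job. What is shaped like the wand but black or pink is not meant.

How it is judged:
By the outcome, as a careful person would: the job done as asked, in the order asked, and still so for the second after the job is handed in, with the robot touching nothing.
It also fails if it takes over 62 s, if anything falls off the work surface, if the arm or the gripper's body presses on something with over 40 N, if the wrist force passes 120 N, or if a joint passes its speed limit or range.

### The arm

A 6-joint arm with a two-finger parallel gripper is mounted at the origin on the work surface. World frame = base frame: x ahead of the robot, y to its left, z up, the work surface at z = 0. Lengths are in m, angles in rad, forces in N, time in s.
With the tool pointing down it reaches from about 0.375 to 0.975 m from the base axis. Payload 3.8 kg.
Tool frame: the origin (TCP) lies at the very end of the fingers, on their centre line; the grasp point (between the pads) lies 19 mm behind it; z points along the fingers, y is the line along which they close (so a half turn about z gives the same grasp; the last joint's range is limited). The gripper opens to 85 mm and grips with 20 to 120 N. Pads are 22 mm wide; open, the fingers measure 114 mm over their backs; the gripper's body (76 mm by 85 mm) begins 54 mm behind the grasp point. The pads swing forward as they close: fully open they stand 13 mm farther back than shut.
Start: joints at [1.263, 0.264, 1.604, -0, 1.274, -0.037], TCP at [0.181, 0.65, 0.231] pointing down, gripper open.
Joint ranges: [-2.63, 2.63], [-0.94, 2.18], [0.31, 2.57], [-1.31, 4.45], [0, 2.66], [-2.55, 2.55]. Speed limits (rad/s): [2.57, 2.57, 3.14, 3.14, 3.14, 3.14].

### API

Orientations are given as a rotation vector (axis times angle).
In Python, from workcell import read_state, read_camera, calibration, finish_job gives the robot as it stands.
- The arm moves only by the tool step_arm, never from a script. Its argument "commands" is a list of rows, each an object of numbers: "fingers": the gripper's target within -1 to 1 (shut at 1, half-way at 0, fully open at -1); "dx", "dy", "dz": the shift along the tool's x, y, z in m; "roll": the turn about the tool's z in degrees. In form: [{"fingers": .., "dx": .., "dy": .., "dz": .., "roll": ..}, ...]. A call has 1 to 8 rows; each row is the pose to reach, as a shift and turn from the pose commanded when the call began, along the tool's axes at that moment; what a row does not reach only later rows make up. A row lasts 1/8 s, in which the tool goes at most 62.5 mm and 10.7 degrees, less where a joint would pass 70% of its speed; a pose out of reach is approached as far as the arm can. A call with a gripper value outside its range is refused whole. The fingers move at their own pace and stop on an object; "squeeze" is the grip in N (left out, the last holds). Time passes only in rows, so rows that repeat a pose let the fingers close. It gives the time, the measured TCP pose, the force, the opening and the grip force at its end, in the units of the state.
- read_state(): the state, without advancing time (a new reading comes with each control period).
- read_camera(name): name is "scene" or "side" or "wrist"; returns (picture, depth): 384x512x3 uint8, blue, green, red; 384x512 float32, m along the optical axis (not along the pixel's ray), 0 where there is no reading.
- calibration(name): a dict with "intrinsics" (3x3 intrinsics, pixels), "world_to_cam" (4x4, takes a point from world to camera coordinates). Camera axes: x right, y up, looking along -z (the intrinsics and any distortion apply to the point x, -y, -z); pixel columns grow to the right and rows downward; lengths in m; the calibration is good to about 2 mm. A picture is of the moment at which its call begins: read the wrist's pose just before it. calibration takes no time and is no camera call; for the wrist camera it gives the pose at the moment of the call.
- finish_job(): hands the job in; it is judged then, once.
The state is a dict: "time": time; "q": joint angles; "joint_vel": joint speeds; "joint_torque": joint torques, N m; "tool_pos": TCP position; "tcp_rot": TCP orientation; "wrist_force": force on the tool from outside, world axes, zero at the start; "torque": the same for the moment, N m; "width": opening from 0.0 (shut) to 1.0 (fully open); "grip_force": force on a finger pad.
Only numpy, scipy, OpenCV 4.12 (cv2) and the standard library are available. Lean on these libraries where they do the work, as an engineer would, in place of code of your own. Each camera call takes 0.05 s, during which the arm holds its last target. There are 200 camera calls.

## Working session

There is one attempt and no reset: what is moved stays moved. The work goes in short steps, Python scripts to look and compute and a tool call to move; the robot and the scene stay as the last step left them, time stands still between calls to the robot, and variables do not carry over. Pictures are saved under pics/ and viewed, at most 10 in all, crops included, and the job is handed in when it is done.

Besides the shell and the picture viewer there is one more tool, called after "Request:" as name([rows], argument=value, ...), one row to a line, values as JSON. step_arm: Moves the arm, as the interface text tells. Its arguments: {"type":"object","properties":{"commands":{"type":"array","items":{"type":"object","properties":{"fingers":{"type":"number"},"dx":{"type":"number"},"dy":{"type":"number"},"dz":{"type":"number"},"roll":{"type":"number"}}}},"squeeze":{"type":"number"}},"required":["commands"]}

```bash
mkdir -p pics
cat > h.py <<'E'
import numpy as np,cv2
from workcell import *
def grab(n):
    c=calibration(n); p,d=read_camera(n); return p,d,np.array(c["intrinsics"]),np.array(c["world_to_cam"]),c
def world(d,K,T,u=None,v=None):
    if u is None: v,u=np.mgrid[:d.shape[0],:d.shape[1]]; z=d
    else: z=d[v,u]
    P=np.stack([(u-K[0,2])/K[0,0]*z,-(v-K[1,2])/K[1,1]*z,-z],-1)
    R=T[:3,:3]; return (P-T[:3,3])@R
def ray(K,T,u,v,h):
    R=T[:3,:3]; o=-R.T@T[:3,3]; r=R.T@np.array([(u-K[0,2])/K[0,0],-(v-K[1,2])/K[1,1],-1.]); return o+r*(h-o[2])/r[2]
def proj(K,T,p):
    c=T[:3,:3]@np.array(p)+T[:3,3]; return K[0,0]*c[0]/-c[2]+K[0,2],K[1,1]*c[1]/c[2]+K[1,2]
E
python3 - <<'E'
from h import *
for n in("scene","side"):
    p,d,K,T,c=grab(n); print(n,[k for k in c],K.round(1).tolist(),(-T[:3,:3].T@T[:3,3]).round(3)); np.savez(f"{n}0.npz",p=p,d=d,K=K,T=T)
    cv2.imwrite(f"pics/{n}0.png",cv2.resize(p,(800,600)))
print(read_state())
E
```

```text
scene ['intrinsics', 'world_to_cam'] [[485.1, 0.0, 254.8], [0.0, 485.1, 185.2], [0.0, 0.0, 1.0]] [1.086 0.651 1.377]
side ['intrinsics', 'world_to_cam'] [[397.5, 0.0, 246.9], [0.0, 397.5, 189.9], [0.0, 0.0, 1.0]] [ 0.405 -1.076  0.767]
{'time': 0.1, 'q': array([ 1.26313488e+00,  2.64715540e-01,  1.60525653e+00, -1.42201750e-05,
        1.27370033e+00, -3.68991169e-02]), 'joint_vel': array([-0.0014282 , -0.0020544 , -0.00304896,  0.00021111,  0.0001936 ,
        0.00090502]), 'joint_torque': array([ 6.29019978e-04, -5.16718554e+01, -3.68585336e+01, -6.42623627e-05,
        6.49502501e-03,  4.47916716e-05]), 'tool_pos': array([0.18034239, 0.64976752, 0.23005079]), 'tcp_rot': array([-0.42396143, -3.1125062 ,  0.00322179]), 'wrist_force': array([-0.68085881,  0.35895084, -0.31779502]), 'torque': array([-0.05575828,  0.03723771,  0.02803918]), 'grip_force': 0.0, 'width': 0.999527837370394}
```

View pics/scene0.png

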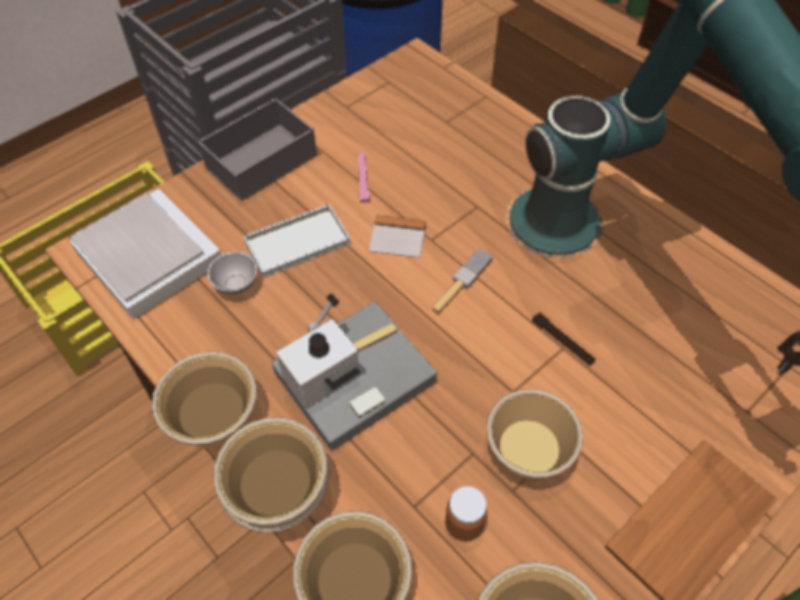

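View pics/side0.png

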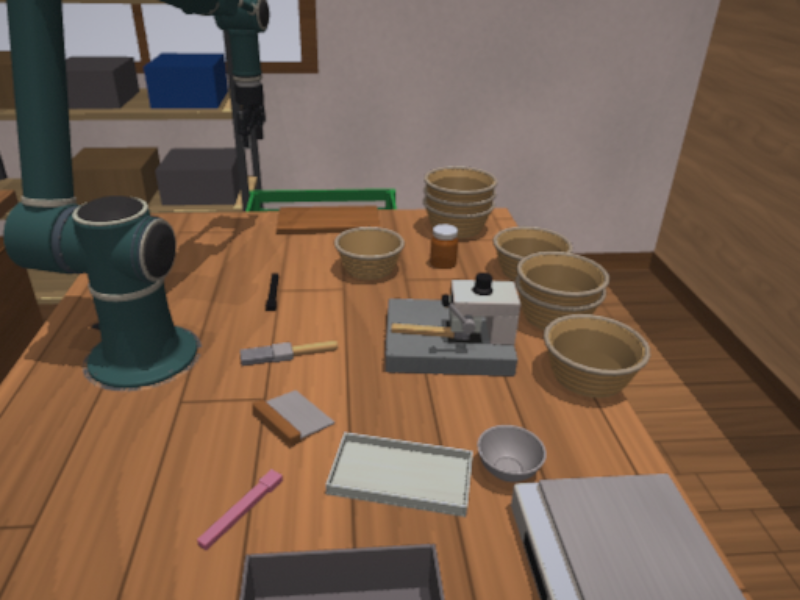

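The scene view (800x600 scale) shows the coder at about (355,370). Its cap is at (318,345), the lever knob at (332,300), and the wand handle runs (358,348)-(395,328). The tray is at (297,240), the bowl at (233,275), the basket at (535,435), the jar at (467,510) and the tags at (367,402).

```bash
cat > m.py <<'E'
from h import *
Z=np.load("scene0.npz");p,d,K,T=[Z[k] for k in"pdKT"]; S=0.64
W=world(d,K,T); v,u=np.mgrid[:384,:512]; hsv=cv2.cvtColor(p,cv2.COLOR_BGR2HSV)
def box(x0,y0,x1,y1): return (u>x0*S)&(u<x1*S)&(v>y0*S)&(v<y1*S)
def rect(m,n):
    q=W[m][:,:2]; r=cv2.minAreaRect((q*1000).astype(np.float32)); print(n,m.sum(),np.round(r[0],1),np.round(r[1],1),round(r[2],1),"z",np.percentile(W[m][:,2],[10,50,90]).round(4))
    return r
val=d>0
r=rect(val&box(265,295,445,450)&(abs(W[...,2]-.045)<.006)&(hsv[...,1]<70),"base")
print(cv2.boxPoints(r).round())
r=rect(val&box(235,200,360,280)&(W[...,2]>.014)&(W[...,2]<.03)&(hsv[...,1]<90),"trayrim"); print(cv2.boxPoints(r).round())
# rgb: bright tray floor contour cast to rim plane
wm=box(345,315,405,360)&(hsv[...,0]>15)&(hsv[...,0]<32)&(hsv[...,1]>75)&(hsv[...,2]>120)
rect(wm&val,"wand-depth")
pts=np.array([ray(K,T,a,b,.059)[:2] for a,b in zip(u[wm],v[wm])])*1000
r=cv2.minAreaRect(pts.astype(np.float32)); print("wand ray",r, cv2.boxPoints(r).round())
cm=box(300,325,335,360)&(hsv[...,2]<70); rect(cm&val,"cap"); 
cm=cm&(W[...,2]>.168); rect(cm,"captop")
km=box(322,290,345,308)&(hsv[...,2]<70); rect(km&val,"knob"); print(W[km&val].mean(0))
rect(val&box(205,250,262,300)&(W[...,2]>.035)&(W[...,2]<.06),"bowl")
E
python3 m.py
```

```text
base 2881 [637.1   8.5] [222.9 260.8] 83.7 z [0.0409 0.0444 0.048 ]
[[ 495.  -88.]
 [ 754. -117.]
 [ 779.  105.]
 [ 520.  134.]]
trayrim 363 [ 522.5 -365.7] [131.6 265.5] 74.5 z [0.0152 0.0198 0.025 ]
[[ 377. -394.]
 [ 633. -464.]
 [ 668. -338.]
 [ 412. -267.]]
wand-depth 144 [558.   -9.2] [22.9 93.8] 76.4 z [0.053  0.0577 0.0613]
wand ray ((560.216064453125, -9.183019638061523), (18.29914665222168, 90.67456817626953), 78.52136993408203) [[514.  -9.]
 [603. -27.]
 [606.  -9.]
 [518.   9.]]
cap 123 [693.7 -15.1] [33.1 28.7] 37.7 z [0.1485 0.1747 0.1802]
captop 83 [693.3 -17.1] [30.7 27.4] 61.2 z [0.1704 0.1767 0.1805]
knob 19 [608.9 -76.5] [23.3  9.7] 79.3 z [0.165  0.1684 0.1712]
[ 0.60946628 -0.07581651  0.1681329 ]
bowl 282 [ 676.4 -365. ] [124.  109.6] 56.5 z [0.0362 0.0449 0.0513]
```

```bash
cat >> h.py <<'E'
def togo(x,y,z,yaw=None):
    """shift in tool axes from measured pose; yaw = wanted world angle (deg) of tool y, mod 180"""
    s=read_state(); R=cv2.Rodrigues(np.array(s["tcp_rot"]))[0]; a=np.degrees(np.arctan2(R[1,1],R[0,1]))
    t=R.T@(np.array([x,y,z])-s["tool_pos"]); roll=0 if yaw is None else -(((yaw-a)+90)%180-90)
    print("t",round(s["time"],2),"tcp",s["tool_pos"].round(4),"tool y ang",a.round(1),"-> d",t.round(4),"roll",round(roll,1),"F",np.round(s["wrist_force"],1),"w",round(s["width"],3))
E
cat > t.py <<'E'
from h import *
for n,b in(("scene",(235,195,365,285)),("side",(315,425,480,520))):
    Z=np.load(n+"0.npz");p,d,K,T=[Z[k] for k in"pdKT"]; S=.64; hsv=cv2.cvtColor(p,cv2.COLOR_BGR2HSV)
    m=np.zeros((384,512),np.uint8); x0,y0,x1,y1=[int(k*S) for k in b]; m[y0:y1,x0:x1]=(hsv[y0:y1,x0:x1,1]<75)*255
    c=max(cv2.findContours(m,cv2.RETR_EXTERNAL,cv2.CHAIN_APPROX_NONE)[0],key=cv2.contourArea)[:,0]
    r=cv2.minAreaRect(np.array([ray(K,T,a,e,.022)[:2]*1000 for a,e in c],np.float32)); print(n,np.round(r[0]),np.round(r[1]),round(r[2],1)); print(cv2.boxPoints(r).round())
togo(.555,-.008,.23,78.5)
E
python3 t.py
```

```text
scene [ 533. -362.] [140. 286.] 75.9
[[ 377. -395.]
 [ 654. -465.]
 [ 689. -329.]
 [ 411. -259.]]
side [ 497. -371.] [138. 221.] 74.8
[[ 373. -409.]
 [ 586. -467.]
 [ 622. -333.]
 [ 409. -275.]]
t 0.1 tcp [0.1803 0.6498 0.2301] tool y ang 74.5 -> d [-0.5369 -0.5336  0.0011] roll -4.0 F [-0.7  0.4 -0.3] w 1.0
```

Request:
step_arm([
  {"fingers": -0.2, "dx": -0.537, "dy": -0.534, "dz": 0, "roll": -4},
  {"fingers": -0.2, "dx": -0.537, "dy": -0.534, "dz": 0, "roll": -4},
  {"fingers": -0.2, "dx": -0.537, "dy": -0.534, "dz": 0, "roll": -4},
  {"fingers": -0.2, "dx": -0.537, "dy": -0.534, "dz": 0, "roll": -4},
  {"fingers": -0.2, "dx": -0.537, "dy": -0.534, "dz": 0, "roll": -4},
  {"fingers": -0.2, "dx": -0.537, "dy": -0.534, "dz": 0, "roll": -4},
  {"fingers": -0.2, "dx": -0.537, "dy": -0.534, "dz": 0, "roll": -4},
  {"fingers": -0.2, "dx": -0.537, "dy": -0.534, "dz": 0, "roll": -4},
])

```text
time: 1.1
tool_pos: [0.4282, 0.2139, 0.2311]
tcp_rot: [0.315, 3.126, 0.0]
wrist_force: [0.7, -0.3, 0.4]
width: 0.6
grip_force: 0.0
```

```bash
python3 -c "
from h import *
togo(.555,-.008,.20,78.5)"
```

```text
t 1.1 tcp [0.4282 0.2139 0.2311] tool y ang 78.5 -> d [-0.1685 -0.1922  0.0311] roll -0.0 F [ 0.7 -0.3  0.4] w 0.6
```

Request:
step_arm([
  {"fingers": -0.2, "dx": -0.168, "dy": -0.192, "dz": 0.031, "roll": 0},
  {"fingers": -0.2, "dx": -0.168, "dy": -0.192, "dz": 0.031, "roll": 0},
  {"fingers": -0.2, "dx": -0.168, "dy": -0.192, "dz": 0.031, "roll": 0},
  {"fingers": -0.2, "dx": -0.168, "dy": -0.192, "dz": 0.031, "roll": 0},
  {"fingers": -0.2, "dx": -0.168, "dy": -0.192, "dz": 0.031, "roll": 0},
  {"fingers": -0.2, "dx": -0.168, "dy": -0.192, "dz": 0.031, "roll": 0},
])

```text
time: 1.85
tool_pos: [0.5536, -0.0061, 0.1996]
tcp_rot: [-0.317, -3.124, -0.001]
wrist_force: [-0.6, 0.3, -0.5]
width: 0.597
grip_force: 0.0
```

```bash
python3 -c "
from h import *
togo(.555,-.008,.15,78.5)
p,d,K,T,c=grab('wrist'); np.savez('w1.npz',p=p,d=d,K=K,T=T); cv2.imwrite('pics/w1.png',p)
print((-T[:3,:3].T@T[:3,3]).round(3))"
```

```text
t 1.85 tcp [ 0.5536 -0.0061  0.1996] tool y ang 78.4 -> d [-0.0018 -0.0016  0.0496] roll -0.1 F [-0.6  0.3 -0.5] w 0.597
[0.472 0.011 0.343]
```

View pics/w1.png

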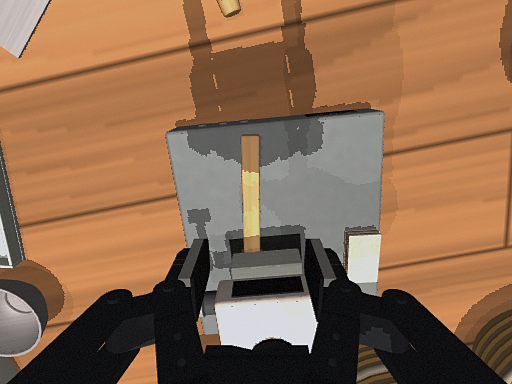

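The wrist view shows the wand handle as a vertical bar from (251,135) to (251,250). The print head is at (265,265), and the fingers straddle the wand's line. Next I measure its axis.

```bash
python3 -c "
from h import *
Z=np.load('w1.npz');p,d,K,T=[Z[k] for k in 'pdKT']; hsv=cv2.cvtColor(p,cv2.COLOR_BGR2HSV)
v,u=np.mgrid[:384,:512]
m=(u>225)&(u<275)&(v>122)&(v<245)&(hsv[...,1]>60)&(hsv[...,0]>8)&(hsv[...,0]<35)
for r in (136,150,180,210,240):
    c=u[r][m[r]]; print(r,c.min(),c.max(),[ray(K,T,k,r,.059)[:2].round(4).tolist() for k in (c.min()-.5,c.max()+.5)], d[r,c[len(c)//2]])
rr=v[m].min(); print('end row',rr,ray(K,T,251,rr,.059).round(4))
W=world(d,K,T)
b=(u>275)&(u<340)&(v>150)&(v<220); print('base z',np.median(W[b][:,2]),'wand z',np.median(W[m][:,2]))
for q in((167,130),(383,110)): print(ray(K,T,*q,.045).round(4))
"
```

```text
136 241 259 [[0.5116, -0.0124], [0.5152, 0.0054]] 0.28251246
150 241 259 [[0.5248, -0.0153], [0.5285, 0.0027]] 0.2847697
180 242 259 [[0.5547, -0.021], [0.5583, -0.0033]] 0.29671955
210 243 259 [[0.5867, -0.027], [0.5902, -0.0097]] 0.30732673
240 233 271 [[0.6187, -0.0451], [0.6271, -0.004]] 0.31749654
end row 134 [ 0.5117 -0.0022  0.059 ]
base z 0.045925013728569976 wand z 0.05971893858283694
[ 0.4931 -0.0838  0.045 ]
[0.5168 0.128  0.045 ]
```

```bash
python3 -c "
from h import *
togo(.551,-.0108,.049,78.8)"
```

```text
t 1.9 tcp [ 0.5535 -0.0052  0.1998] tool y ang 78.5 -> d [ 0.0011 -0.006   0.1508] roll -0.3 F [-0.3  0.6  0.1] w 0.6
```

Request:
step_arm([
  {"fingers": -0.2, "dx": 0.001, "dy": -0.006, "dz": 0.05, "roll": 0},
  {"fingers": -0.2, "dx": 0.001, "dy": -0.006, "dz": 0.1, "roll": 0},
  {"fingers": -0.2, "dx": 0.001, "dy": -0.006, "dz": 0.135, "roll": 0},
  {"fingers": -0.2, "dx": 0.001, "dy": -0.006, "dz": 0.145, "roll": 0},
  {"fingers": -0.2, "dx": 0.001, "dy": -0.006, "dz": 0.149, "roll": 0},
  {"fingers": -0.2, "dx": 0.001, "dy": -0.006, "dz": 0.15, "roll": 0},
])

```text
time: 2.65
tool_pos: [0.5533, -0.0111, 0.0519]
tcp_rot: [0.314, 3.123, 0.0]
wrist_force: [-0.3, 0.2, 1.3]
width: 0.602
grip_force: 0.0
```

```bash
python3 -c "
from h import *
togo(.551,-.0108,.049,78.8)"
```

```text
t 2.65 tcp [ 0.5533 -0.0111  0.0519] tool y ang 78.5 -> d [ 0.0024 -0.0002  0.0029] roll -0.3 F [-0.3  0.2  1.3] w 0.602
```

Request:
step_arm([
  {"fingers": 0.3, "dx": 0, "dy": 0, "dz": 0.001, "roll": 0},
  {"fingers": 0.9, "dx": 0, "dy": 0, "dz": 0.001, "roll": 0},
  {"fingers": 0.9, "dx": 0, "dy": 0, "dz": 0.001, "roll": 0},
  {"fingers": 0.9, "dx": 0, "dy": 0, "dz": 0.001, "roll": 0},
  {"fingers": 0.9, "dx": 0, "dy": 0, "dz": 0.001, "roll": 0},
  {"fingers": 0.9, "dx": 0, "dy": 0, "dz": 0.001, "roll": 0},
], squeeze=30)

```text
time: 3.4
tool_pos: [0.553, -0.0116, 0.0505]
tcp_rot: [0.315, 3.124, 0.0]
wrist_force: [-1.8, 0.0, 6.4]
width: 0.199
grip_force: 30.2
```

Request:
step_arm([
  {"fingers": 0.9, "dx": 0, "dy": 0, "dz": -0.001, "roll": 0},
  {"fingers": 0.9, "dx": 0.015, "dy": 0, "dz": -0.001, "roll": 0},
  {"fingers": 0.9, "dx": 0.03, "dy": 0, "dz": -0.001, "roll": 0},
  {"fingers": 0.9, "dx": 0.05, "dy": 0, "dz": -0.001, "roll": 0},
  {"fingers": 0.9, "dx": 0.07, "dy": 0, "dz": -0.001, "roll": 0},
  {"fingers": 0.9, "dx": 0.085, "dy": 0, "dz": -0.001, "roll": 0},
  {"fingers": 0.9, "dx": 0.09, "dy": 0, "dz": -0.001, "roll": 0},
  {"fingers": 0.9, "dx": 0.09, "dy": 0, "dz": -0.001, "roll": 0},
])

```text
time: 4.4
tool_pos: [0.4627, 0.0067, 0.0501]
tcp_rot: [-0.315, -3.124, -0.0]
wrist_force: [-2.4, 0.7, 3.7]
width: 0.199
grip_force: 29.9
```

```bash
python3 -c "
from h import *
togo(.47,-.2,.15,74.8)"
```

```text
t 4.4 tcp [0.4627 0.0067 0.0501] tool y ang 78.5 -> d [-0.0482 -0.2011 -0.0999] roll 3.7 F [-2.4  0.7  3.7] w 0.199
```

Request:
step_arm([
  {"fingers": 0.9, "dx": 0, "dy": 0, "dz": -0.05, "roll": 0},
  {"fingers": 0.9, "dx": 0, "dy": 0, "dz": -0.1, "roll": 0},
  {"fingers": 0.9, "dx": -0.01, "dy": -0.05, "dz": -0.1, "roll": 2},
  {"fingers": 0.9, "dx": -0.02, "dy": -0.1, "dz": -0.1, "roll": 3.7},
  {"fingers": 0.9, "dx": -0.03, "dy": -0.15, "dz": -0.1, "roll": 3.7},
  {"fingers": 0.9, "dx": -0.04, "dy": -0.2, "dz": -0.1, "roll": 3.7},
  {"fingers": 0.9, "dx": -0.055, "dy": -0.25, "dz": -0.1, "roll": 3.7},
  {"fingers": 0.9, "dx": -0.065, "dy": -0.3, "dz": -0.1, "roll": 3.7},
])

```text
time: 5.4
tool_pos: [0.4674, -0.3022, 0.1494]
tcp_rot: [-0.416, -3.113, -0.001]
wrist_force: [0.4, 0.2, 0.4]
width: 0.196
grip_force: 29.5
```

```bash
python3 -c "
from h import *
togo(.465,-.357,.15,74.8)
p,d,K,T,c=grab('wrist'); np.savez('w2.npz',p=p,d=d,K=K,T=T); cv2.imwrite('pics/w2.png',p)
"
```

```text
t 5.4 tcp [ 0.4674 -0.3022  0.1494] tool y ang 74.8 -> d [-0.0121 -0.0535 -0.0006] roll -0.0 F [0.4 0.2 0.4] w 0.196
```

View pics/w2.png

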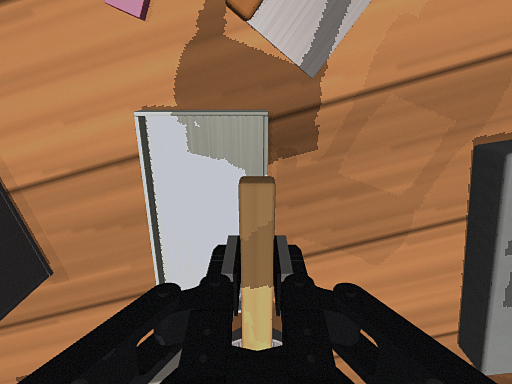

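The wand is held level and straight. The tray's near rim corners are at (134,112) and (268,112), with its left edge running down to about (154,280).

```bash
python3 -c "
from h import *
Z=np.load('w2.npz');p,d,K,T=[Z[k] for k in 'pdKT']
a,b,c=[ray(K,T,*q,.022)[:2] for q in((134.5,112),(268,112),(154.5,280))]
print(a,b,c,np.linalg.norm(a-b),np.degrees(np.arctan2(*(b-a)[::-1])),np.degrees(np.arctan2(*(c-a)[::-1])))
y=(b-a)/np.linalg.norm(b-a); x=np.array([y[1],-y[0]]); ctr=(a+b)/2+.11*x; print('centre',ctr,'grasp',ctr-.038*x)
e=ray(K,T,256,178,.149)[:2]; print('handle end',e)
"
```

```text
[ 0.37823094 -0.38930741] [ 0.40929512 -0.27513208] [ 0.54749794 -0.43739311] 0.11832577748186593 74.77970771527933 -15.858890634974403
centre [ 0.49990463 -0.36109815] grasp [ 0.46323753 -0.35112198]
handle end [ 0.42849953 -0.29140645]
```

Request:
step_arm([
  {"fingers": 0.9, "dx": -0.009, "dy": -0.049, "dz": 0, "roll": 0},
  {"fingers": 0.9, "dx": -0.009, "dy": -0.049, "dz": 0, "roll": 0},
  {"fingers": 0.9, "dx": -0.009, "dy": -0.049, "dz": 0.05, "roll": 0},
  {"fingers": 0.9, "dx": -0.009, "dy": -0.049, "dz": 0.09, "roll": 0},
  {"fingers": 0.9, "dx": -0.009, "dy": -0.049, "dz": 0.12, "roll": 0},
  {"fingers": 0.9, "dx": -0.009, "dy": -0.049, "dz": 0.132, "roll": 0},
  {"fingers": 0.9, "dx": -0.009, "dy": -0.049, "dz": 0.136, "roll": 0},
  {"fingers": 0.9, "dx": -0.009, "dy": -0.049, "dz": 0.136, "roll": 0},
])

```text
time: 6.45
tool_pos: [0.4642, -0.3505, 0.0152]
tcp_rot: [0.415, 3.113, -0.001]
wrist_force: [0.2, -0.6, -0.3]
width: 0.196
grip_force: 29.6
```

Request:
step_arm([
  {"fingers": 0.9, "dx": 0, "dy": 0, "dz": 0.002, "roll": 0},
  {"fingers": 0.9, "dx": 0, "dy": 0, "dz": 0.004, "roll": 0},
  {"fingers": 0.9, "dx": 0, "dy": 0, "dz": 0.005, "roll": 0},
  {"fingers": 0.9, "dx": 0, "dy": 0, "dz": 0.005, "roll": 0},
])

```text
time: 6.95
tool_pos: [0.4636, -0.3503, 0.0095]
tcp_rot: [0.416, 3.113, -0.0]
wrist_force: [-0.1, -0.3, -0.4]
width: 0.2
grip_force: 29.7
```

Request:
step_arm([
  {"fingers": 0.9, "dx": 0, "dy": 0, "dz": 0.001, "roll": 0},
  {"fingers": 0.9, "dx": 0, "dy": 0, "dz": 0.001, "roll": 0},
  {"fingers": 0.9, "dx": 0, "dy": 0, "dz": 0.001, "roll": 0},
])

```text
time: 7.32
tool_pos: [0.4636, -0.3503, 0.0095]
tcp_rot: [0.416, 3.114, -0.0]
wrist_force: [-2.6, 2.1, 8.0]
width: 0.204
grip_force: 30.5
```

Request:
step_arm([
  {"fingers": 0.5, "dx": 0, "dy": 0, "dz": 0, "roll": 0},
  {"fingers": 0.25, "dx": 0, "dy": 0, "dz": 0, "roll": 0},
  {"fingers": 0.25, "dx": 0, "dy": 0, "dz": 0, "roll": 0},
  {"fingers": 0.25, "dx": 0, "dy": 0, "dz": -0.005, "roll": 0},
  {"fingers": 0.25, "dx": 0, "dy": 0, "dz": -0.03, "roll": 0},
  {"fingers": 0.25, "dx": 0, "dy": 0, "dz": -0.08, "roll": 0},
  {"fingers": 0.9, "dx": 0, "dy": 0, "dz": -0.14, "roll": 0},
  {"fingers": 1, "dx": 0, "dy": 0, "dz": -0.2, "roll": 0},
])

```text
time: 8.32
tool_pos: [0.4631, -0.3499, 0.2102]
tcp_rot: [-0.416, -3.114, -0.0]
wrist_force: [0.4, -0.6, 0.3]
width: 0.001
grip_force: 0.0
```

```bash
python3 -c "
from h import *
togo(.694,-.0175,.225,83.6)
p,d,K,T,c=grab('side'); cv2.imwrite('pics/s2.png',cv2.resize(p[180:360,150:420],(800,533)))
"
```

```text
t 8.32 tcp [ 0.4631 -0.3499  0.2102] tool y ang 74.8 -> d [-0.1355  0.3813 -0.0148] roll -8.8 F [ 0.4 -0.6  0.3] w 0.001
```

View pics/s2.png

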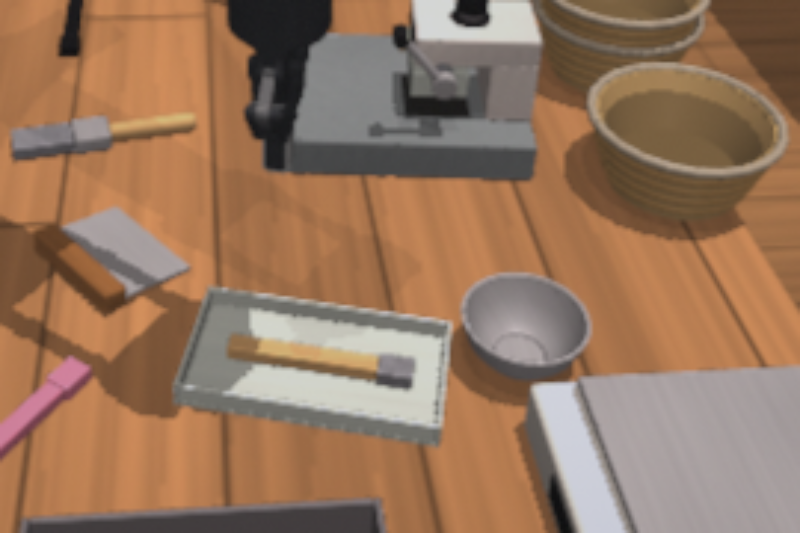

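The wand lies flat in the tray, from about (230,345) to (412,370). On to the cap.

Request:
step_arm([
  {"fingers": 1, "dx": -0.02, "dy": 0.055, "dz": -0.015, "roll": -4},
  {"fingers": 1, "dx": -0.135, "dy": 0.381, "dz": -0.015, "roll": -9},
  {"fingers": 1, "dx": -0.135, "dy": 0.381, "dz": -0.015, "roll": -9},
  {"fingers": 1, "dx": -0.135, "dy": 0.381, "dz": -0.015, "roll": -9},
  {"fingers": 1, "dx": -0.135, "dy": 0.381, "dz": -0.015, "roll": -9},
  {"fingers": 1, "dx": -0.135, "dy": 0.381, "dz": -0.015, "roll": -9},
  {"fingers": 1, "dx": -0.135, "dy": 0.381, "dz": -0.015, "roll": -9},
  {"fingers": 1, "dx": -0.135, "dy": 0.381, "dz": -0.015, "roll": -9},
])

```text
time: 9.38
tool_pos: [0.6947, -0.0152, 0.2228]
tcp_rot: [-0.165, -3.137, -0.001]
wrist_force: [-0.2, -0.1, -0.9]
width: -0.002
grip_force: 0.0
```

```bash
python3 -c "
from h import *
togo(.694,-.0175,.19,83.6)
p,d,K,T,c=grab('wrist'); np.savez('w3.npz',p=p,d=d,K=K,T=T); cv2.imwrite('pics/w3.png',p)
"
```

```text
t 9.38 tcp [ 0.6947 -0.0152  0.2228] tool y ang 84.0 -> d [ 0.0004 -0.0024  0.0328] roll 0.4 F [-0.2 -0.1 -0.9] w -0.002
```

View pics/w3.png

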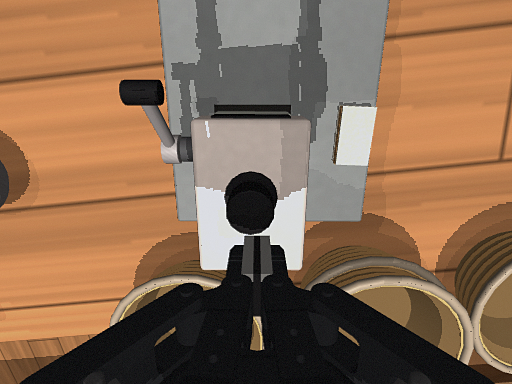

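The cap's top disc is centred at about (250,208), the knob spans (120..163, 80..105), and the fingertips are at (258,240). I'll cast these to planes.

```bash
python3 -c "
from h import *
Z=np.load('w3.npz');p,d,K,T=[Z[k] for k in 'pdKT']
W=world(d,K,T); g=cv2.cvtColor(p,cv2.COLOR_BGR2GRAY)
print('cap z',np.median(W[195:220,240:260,2]), 'cap centre',ray(K,T,250.5,208,.178).round(4),'w',ray(K,T,225.5,208,.178)[1]-ray(K,T,276.5,208,.178)[1])
print('knob depth pts',np.median(W[85:98,128:155].reshape(-1,3),0).round(4)); 
for h in (.165,.172): print([ray(K,T,a,92,h).round(4).tolist() for a in (119.5,163.5)])
print('tip proj',proj(K,T,read_state()['tool_pos']))
for z in (.16,.18):print(proj(K,T,(.6945,-.018,z)))
"
```

```text
cap z 0.17907376506431644 cap centre [ 0.689  -0.0183  0.178 ] w -0.0348177415815307
knob depth pts [ 0.6061 -0.0783  0.1705]
[[0.6051, -0.0941, 0.165], [0.6081, -0.0659, 0.165]]
[[0.6054, -0.091, 0.172], [0.6082, -0.0638, 0.172]]
tip proj (np.float64(252.68514063539305), np.float64(247.34277516005506))
(np.float64(252.1101684247452), np.float64(205.48728945329668))
(np.float64(251.74051069823324), np.float64(216.50111461816715))
```

Request:
step_arm([
  {"fingers": 1, "dx": 0.002, "dy": -0.003, "dz": 0.03, "roll": 0},
  {"fingers": 1, "dx": 0.002, "dy": -0.003, "dz": 0.038, "roll": 0},
  {"fingers": 1, "dx": 0.002, "dy": -0.003, "dz": 0.042, "roll": 0},
  {"fingers": 1, "dx": 0.002, "dy": -0.003, "dz": 0.046, "roll": 0},
  {"fingers": 1, "dx": 0.002, "dy": -0.003, "dz": 0.049, "roll": 0},
  {"fingers": 1, "dx": 0.002, "dy": -0.003, "dz": 0.049, "roll": 0},
])

```text
time: 10.18
tool_pos: [0.6919, -0.0212, 0.1758]
tcp_rot: [0.17, 3.135, -0.001]
wrist_force: [-2.3, -1.1, 4.4]
width: -0.002
grip_force: 2.1
```

Request:
step_arm([
  {"fingers": 1, "dx": 0, "dy": 0.001, "dz": 0.002, "roll": 0},
  {"fingers": 1, "dx": 0, "dy": 0.001, "dz": 0.004, "roll": 0},
  {"fingers": 1, "dx": 0, "dy": 0.001, "dz": 0.005, "roll": 0},
  {"fingers": 1, "dx": 0, "dy": 0.001, "dz": 0.005, "roll": 0},
])

```text
time: 10.68
tool_pos: [0.6923, -0.0206, 0.171]
tcp_rot: [0.17, 3.134, -0.002]
wrist_force: [-0.3, -1.6, 5.5]
width: 0.002
grip_force: 2.7
```

Request:
step_arm([
  {"fingers": 1, "dx": 0, "dy": 0, "dz": 0.001, "roll": 0},
  {"fingers": 1, "dx": 0, "dy": 0, "dz": 0.002, "roll": 0},
  {"fingers": 1, "dx": 0, "dy": 0, "dz": 0.002, "roll": 0},
])

```text
time: 11.05
tool_pos: [0.6924, -0.0205, 0.1705]
tcp_rot: [0.17, 3.134, -0.002]
wrist_force: [-3.6, -2.9, 10.1]
width: -0.002
grip_force: 5.4
```

Request:
step_arm([
  {"fingers": 1, "dx": 0, "dy": 0, "dz": 0.001, "roll": 0},
  {"fingers": 1, "dx": 0, "dy": 0, "dz": 0.002, "roll": 0},
  {"fingers": 1, "dx": 0, "dy": 0, "dz": 0.002, "roll": 0},
])

```text
time: 11.42
tool_pos: [0.6925, -0.0205, 0.1705]
tcp_rot: [0.17, 3.133, -0.002]
wrist_force: [-7.5, -2.9, 17.3]
width: 0.006
grip_force: 8.7
```

Request:
step_arm([
  {"fingers": 1, "dx": 0, "dy": 0, "dz": -0.03, "roll": 0},
  {"fingers": 1, "dx": 0, "dy": 0, "dz": -0.06, "roll": 0},
  {"fingers": 1, "dx": 0.04, "dy": -0.034, "dz": -0.06, "roll": 0},
  {"fingers": 1, "dx": 0.079, "dy": -0.067, "dz": -0.06, "roll": 0},
  {"fingers": 1, "dx": 0.079, "dy": -0.067, "dz": -0.06, "roll": 0},
])

```text
time: 12.05
tool_pos: [0.603, -0.0789, 0.2249]
tcp_rot: [-0.174, -3.135, -0.0]
wrist_force: [0.2, -0.9, -0.4]
width: 0.002
grip_force: 0.0
```

```bash
python3 -c "
from h import *
togo(.607,-.079,.18,83.6)
p,d,K,T,c=grab('side'); W=world(d,K,T); cv2.imwrite('pics/s3.png',cv2.resize(p[140:250,230:350],(654,600)))
u,v=[int(k) for k in proj(K,T,(.6935,-.018,.1705))]; print(u,v); print(W[v-8:v+9:2,u].round(4))
"
```

```text
t 12.05 tcp [ 0.603  -0.0789  0.2249] tool y ang 83.6 -> d [-0.004   0.0004  0.0449] roll 0.0 F [ 0.2 -0.9 -0.4] w 0.002
309 178
[[ 7.898e-01  3.527e-01  9.000e-04]
 [ 7.866e-01  3.376e-01 -3.000e-04]
 [ 7.830e-01  3.208e-01 -4.000e-04]
 [ 6.952e-01 -6.400e-03  1.723e-01]
 [ 6.933e-01 -1.620e-02  1.706e-01]
 [ 6.898e-01 -3.140e-02  1.721e-01]
 [ 6.892e-01 -3.620e-02  1.678e-01]
 [ 6.902e-01 -3.520e-02  1.601e-01]
 [ 6.903e-01 -3.730e-02  1.542e-01]]
```

View pics/s3.png

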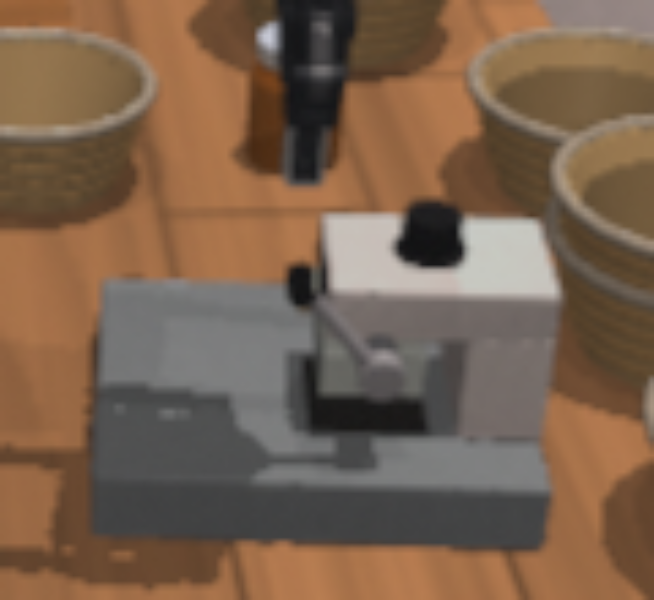

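The cap top now reads about 0.171 m, so it is fully home. The fingertips at (303,180) sit directly above the lever knob at (300,285), so I lower the lever along its arc.

Request:
step_arm([
  {"fingers": 1, "dx": -0.002, "dy": 0, "dz": 0.04, "roll": 0},
  {"fingers": 1, "dx": -0.001, "dy": 0, "dz": 0.054, "roll": 0},
  {"fingers": 1, "dx": 0.003, "dy": 0, "dz": 0.062, "roll": 0},
  {"fingers": 1, "dx": 0.008, "dy": 0, "dz": 0.07, "roll": 0},
  {"fingers": 1, "dx": 0.013, "dy": 0, "dz": 0.08, "roll": 0},
  {"fingers": 1, "dx": 0.017, "dy": 0, "dz": 0.09, "roll": 0},
  {"fingers": 1, "dx": 0.019, "dy": 0, "dz": 0.1, "roll": 0},
  {"fingers": 1, "dx": 0.02, "dy": 0, "dz": 0.108, "roll": 0},
])

```text
time: 13.1
tool_pos: [0.5855, -0.0754, 0.1162]
tcp_rot: [-0.17, -3.136, -0.0]
wrist_force: [-0.8, 0.2, 2.0]
width: 0.0
grip_force: 0.8
```

Request:
step_arm([
  {"fingers": 1, "dx": 0, "dy": 0, "dz": 0.003, "roll": 0},
  {"fingers": 1, "dx": 0, "dy": 0, "dz": 0.005, "roll": 0},
  {"fingers": 1, "dx": 0, "dy": 0, "dz": 0.007, "roll": 0},
  {"fingers": 1, "dx": 0, "dy": 0, "dz": 0.007, "roll": 0},
])

```text
time: 13.6
tool_pos: [0.5857, -0.0756, 0.1123]
tcp_rot: [-0.17, -3.136, -0.0]
wrist_force: [-6.5, 2.0, 11.6]
width: 0.002
grip_force: 5.8
```

Contact is firm at 0.112 m, which matches the stop's expected 0.113 m. I'll press a little more to confirm, then back off.

Request:
step_arm([
  {"fingers": 1, "dx": 0, "dy": 0, "dz": 0.002, "roll": 0},
  {"fingers": 1, "dx": 0, "dy": 0, "dz": 0.002, "roll": 0},
])

```text
time: 13.85
tool_pos: [0.5858, -0.0756, 0.1119]
tcp_rot: [-0.17, -3.137, -0.0]
wrist_force: [-10.6, 2.7, 19.3]
width: -0.002
grip_force: 9.8
```

Request:
step_arm([
  {"fingers": 1, "dx": 0, "dy": 0, "dz": -0.02, "roll": 0},
  {"fingers": 1, "dx": 0, "dy": 0, "dz": -0.07, "roll": 0},
  {"fingers": 1, "dx": 0.05, "dy": 0, "dz": -0.12, "roll": 0},
  {"fingers": 1, "dx": 0.08, "dy": 0, "dz": -0.15, "roll": 0},
  {"fingers": 1, "dx": 0.08, "dy": 0, "dz": -0.15, "roll": 0},
])

```text
time: 14.48
tool_pos: [0.5075, -0.0673, 0.2631]
tcp_rot: [0.17, 3.128, -0.002]
wrist_force: [0.4, -0.3, 0.4]
width: 0.0
grip_force: 0.0
```

```bash
python3 -c "
from h import *
togo(.6,-.08,.2)
p,d,K,T,c=grab('side'); W=world(d,K,T); cv2.imwrite('pics/s4.png',cv2.resize(p[130:330,190:390],(600,600)))
pt=(.5825,-.076,.105); u,v=[int(k) for k in proj(K,T,pt)]; print(u,v,W[v-6:v+7:2,u].round(4))
"
```

```text
t 14.47 tcp [ 0.5075 -0.0673  0.2631] tool y ang 83.8 -> d [-0.0928 -0.0026  0.064 ] roll 0 F [ 0.4 -0.3  0.4] w 0.0
275 207 [[ 0.6036  0.0547  0.0441]
 [ 0.6008  0.0366  0.0477]
 [ 0.581  -0.0785  0.1149]
 [ 0.5794 -0.0899  0.1152]
 [ 0.5801 -0.0879  0.1067]
 [ 0.5803 -0.089   0.1003]
 [ 0.5932 -0.0184  0.0447]]
```

View pics/s4.png

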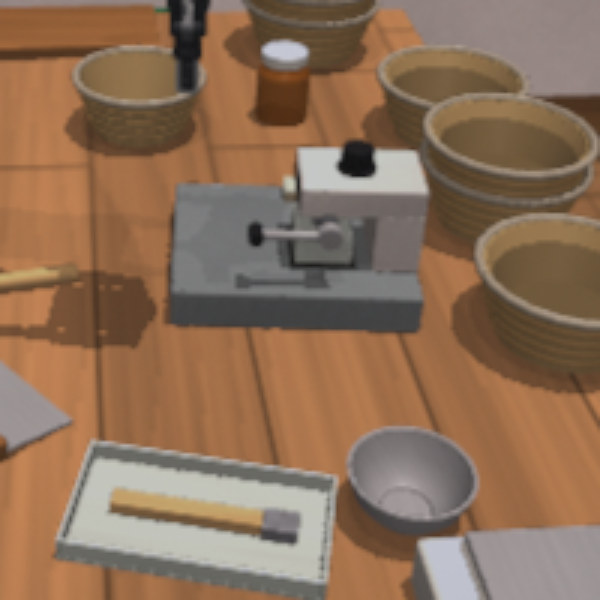

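The lever is level, with its knob at (257,234). The cap is home, the wand lies flat in the tray at (205,515), and nothing else has moved. I'm handing in.

```bash
python3 -c "
from workcell import *
print(finish_job())"
```

```text
the job is handed in; nothing more can be done
None
```

I laid the wand flat in the tray, pressed the cap fully home and then lowered the lever to its stop; the job is handed in at about 14.5 s.

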